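# Find the objective that still has its glass and show it over the light

## Task

Two look-alike microscope objectives stand in the blue stand; one is complete, the other is an empty shell and so lighter. Lift each in turn clear of the stand to feel its weight, the other standing in its seat meanwhile; see that the lighter one is put back upright in a seat of the stand and let go, then take the heavier one and present it: hold it upright and still, about 5 cm above the middle of the lit window of the light base and touching nothing but the gripper. Finish while still holding it there; do not knock either objective over or touch the light base with them, and leave the other things on the bench where they are.

Things in the scene. Friction and masses are not known exactly. Their poses are not given: they have to be found in the camera images.
- lens_a: One of two look-alike steel microscope objectives (orange ring), upright in the stand. 72 mm tall: foot 32 mm dia. for 13 mm, plain barrel 38 mm dia. from 16 to 54 mm up (grip here), then a cone to a 22 mm nose. Origin: centre of its underside; z up. One weighs 0.39-0.47 kg, the other 0.20-0.24 kg; nothing seen, nor name or place, tells which. A 25 to 40 N grip is safe.
- lens_b: One of two look-alike steel microscope objectives (orange ring), upright in the stand. 72 mm tall: foot 32 mm dia. for 13 mm, plain barrel 38 mm dia. from 16 to 54 mm up (grip here), then a cone to a 22 mm nose. Origin: centre of its underside; z up. One weighs 0.39-0.47 kg, the other 0.20-0.24 kg; nothing seen, nor name or place, tells which. A 25 to 40 N grip is safe.
- stand: Blue parking stand, a block 80 x 190 x 16 mm fixed to the bench, with two seats 120 mm apart along its length. Origin: centre of its underside, on the bench; x across its width, y along its length (the line of the seats), z up. Lies at different places and yaw angles, on the left or the right.
- stand_hole0 (a point): Centre of the mouth of a round blind seat in the stand's top face, 36 mm diameter, 10 mm deep, slightly chamfered; an objective stands in it with its underside 10 mm below this point (2 mm play all round). Either objective fits either seat. This one lies 60 mm along +y of the stand.
- stand_hole1 (a point): Centre of the mouth of a round blind seat in the stand's top face, 36 mm diameter, 10 mm deep, slightly chamfered; an objective stands in it with its underside 10 mm below this point (2 mm play all round). Either objective fits either seat. This one lies 60 mm along -y of the stand.
- lightbase: Beige transmitted-light base fixed to the bench, a box 140 x 140 mm, 28 mm tall, the window's top at 30 mm. Origin: centre of its underside; z up. On the side of the bench where the stand is not.
- window (a point): Middle of the top face of the light base's round lit window (pale, 90 mm diameter, in a dark rim), 30 mm above the bench.
- eyepiece: Bystander: black eyepiece standing upright, 34 mm diameter, 52 mm tall, between stand and light base. Origin: centre of its underside.
- filter_ring: Bystander: flat aluminium ring, 42 mm diameter, 9 mm tall, between stand and light base. Origin: centre of its underside.
- slide_box: Bystander: green slide box, 85 x 100 x 32 mm, on the left. Origin: centre of its underside.
- cleaner: Bystander: closed amber bottle, 48 mm diameter, 110 mm tall, on the left. Origin: centre of its underside.
- driver: Bystander: screwdriver 160 mm long lying on the right. Origin: under its middle; x along it, from handle to tip.
- swab_cup: Bystander: empty white cup, 68 mm diameter, 55 mm tall, on the right. Origin: centre of its underside.
- turret: Bystander: black round lens turret, 72 mm diameter, 32 mm tall, in front of the stand and light base, at the far side. Origin: centre of its underside.

How it is judged:
By the outcome, as a careful person would: the job done as asked, in the order asked, and still so for the second after the job is handed in, while the arm keeps its last pose, push and grip.
It also fails if it takes over 72 s, if anything falls off the work surface, if the arm or the gripper's body presses on something with over 40 N, if the wrist force passes 120 N, or if a joint passes its speed limit or range.

## Robot

A 6-joint arm with a two-finger parallel gripper is mounted at the origin on the work surface. World frame = base frame: x ahead of the robot, y to its left, z up, the work surface at z = 0. Lengths are in mm, angles in rad, forces in N, time in s.
With the tool pointing down it reaches from about 350 to 775 mm from the base axis. Payload 7.3 kg.
Tool frame: the origin (TCP) lies at the very end of the fingers, on their centre line; the grasp point (between the pads) lies 19 mm behind it; x points along the fingers, z is the direction in which the jaws open and shut, and the axes are right-handed (so a half turn about x gives the same grasp; the last joint's range is limited). The gripper opens to 92 mm and grips with 3 to 60 N. Pads are 19 mm wide; open, the fingers measure 130 mm over their backs; the gripper's body (75 mm by 190 mm) begins 47 mm behind the grasp point.
Start: joints at [1.19, 0.342, 1.524, -0, 1.275, -0.146], TCP at [122.124, 510.618, 226.741] pointing down, gripper open.
Joint ranges: [-2.53, 2.53], [-0.77, 2.02], [0.04, 2.7], [-1, 4.14], [0.28, 2.66], [-3.11, 3.11]. Speed limits (rad/s): [2.57, 2.57, 3.14, 3.14, 3.14, 3.14].

## Interface

Orientations are given as [roll, pitch, yaw] about the fixed x, y, z axes, in that order (R = Rz(yaw) Ry(pitch) Rx(roll)).
In Python, from plant import * gives the robot as it stands.
- The arm moves only by the shell command python3 -m creep 'ROWS'. ROWS is JSON, a list of rows, each an object of numbers: "tx", "ty", "tz": the shift along the tool's x, y, z in cm; "wx", "wy", "wz": the turn, a rotation vector about the tool's x, y, z in rad; "gripper": the closure, from -1 (fully open) to 1 (shut). A call has 1 to 8 rows; each row is the pose to reach, as a shift and turn from the pose commanded when the call began, along the tool's axes at that moment; what a row does not reach only later rows make up. A row lasts 1/12 s, in which the tool goes at most 41.7 mm and 7.16 degrees, less where a joint would pass 70% of its speed; a pose out of reach is approached as far as the arm can. A call with a gripper value outside its range is refused whole. The fingers move at their own pace and stop on an object; the grip force is fixed at half the most. Time passes only in rows, so rows that repeat a pose let the fingers close. It gives the time, the measured TCP pose, the force and the opening at its end, in the units of the state.
- get_obs(): the state, without advancing time (a new reading comes with each control period).
- capture(name): name is "scene" or "top" or "wrist"; returns a dict with "frame" (420x560x3 uint8, red, green, blue), "z_map" (420x560 float32, mm along the optical axis (not along the pixel's ray), 0 where there is no reading), "vertical_fov" (degrees; the focal length in pixels is half the picture's height over the tangent of half this angle, whatever the lens; pixels are square), "cx", "cy" (the principal point, pixels), "k1" (the pictures are not rectified: a ray, as slopes to the right and down, at radius r is drawn at 1 + k1 r^2 times it, then the intrinsics apply), "xyz" and "rotation" of the camera in the world. Camera axes: x right, y down, z forward; pixel columns grow to the right and rows downward; lengths in mm; the calibration is good to about 2 mm. A picture is of the moment at which its call begins.
- close_job(): hands the job in, once; it reports no verdict.
The state is a dict: "time": time; "joint_positions": joint angles; "dq": joint speeds; "tau": joint torques, N m; "tool_pos": TCP position; "tcp_rot": TCP orientation; "contact_force": force on the tool from outside, world axes, zero at the start; "moment": the same for the moment, N m; "grip_width": finger opening in mm.
Only numpy, scipy, OpenCV 4.12 (cv2) and the standard library are available. Lean on these libraries where they do the work, as an engineer would, in place of code of your own. Each camera call takes 0.05 s, during which the arm holds its last target.

## Working session

There is one attempt and no reset: what is moved stays moved. The work goes in short steps, Python scripts to look and compute and a shell command to move; the robot and the scene stay as the last step left them, time stands still between calls to the robot, and variables do not carry over. Pictures are saved under pics/ and viewed, and the job is handed in when it is done.

```bash
ls; mkdir -p pics
cat > h.py <<'E'
from plant import *
import numpy as np, cv2
def snap(n,f):
    c=capture(n); cv2.imwrite('pics/'+f,cv2.cvtColor(c['frame'],cv2.COLOR_RGB2BGR)); np.save('pics/'+f[:-4]+'.npy',c,allow_pickle=True); return c
def load(f): return np.load('pics/'+f+'.npy',allow_pickle=True).item()
def K(c):
    f=c['frame'].shape[0]/2/np.tan(np.radians(c['vertical_fov'])/2); return np.array([[f,0,c['cx']],[0,f,c['cy']],[0,0,1]])
def rays(c,uv):
    p=cv2.undistortPoints(np.array(uv,float).reshape(-1,1,2),K(c),np.array([c['k1'],0,0,0,0.]))[:,0]
    return np.c_[p,np.ones(len(p))]
def Rm(c):
    R=np.array(c['rotation'],float)
    if R.shape==(3,):
        from scipy.spatial.transform import Rotation as Q
        R=Q.from_euler('xyz',R).as_matrix()
    return R
def plane(c,uv,z):
    d=rays(c,uv)@Rm(c).T; o=np.array(c['xyz'],float); return o+d*((z-o[2])/d[:,2])[:,None]
def depth(c,uv):
    uv=np.array(uv).reshape(-1,2).astype(int); Z=c['z_map'][uv[:,1],uv[:,0]]
    return np.array(c['xyz'])+(rays(c,uv)*Z[:,None])@Rm(c).T
E
python3 - <<'E'
from h import *
print(get_obs())
for n in ['scene','top','wrist']:
    c=snap(n,n+'0.png'); print(n,c['xyz'],c['rotation'],c['vertical_fov'],c['k1'],c['cx'],c['cy'])
E
```

```text
pics
{'time': 0.0, 'joint_positions': array([ 1.19002972e+00,  3.42698594e-01,  1.52503204e+00, -3.65188988e-05,
        1.27540638e+00, -1.45981850e-01]), 'dq': array([ 0.00029037, -0.0002448 , -0.00075391, -0.00109902,  0.00164651,
        0.00126179]), 'tau': array([ 1.42017914e-03, -4.31245959e+01, -2.44210839e+01,  7.17996550e-02,
        5.60716668e-02, -1.13749738e-04]), 'tool_pos': array([121.95538998, 510.2081907 , 226.05225161]), 'tcp_rot': array([ 3.0182188 ,  1.56925157, -1.92894428]), 'contact_force': array([ 0.95008669, -0.0783352 , -0.18481165]), 'moment': array([ 0.00712887, -0.0135195 , -0.02585387]), 'grip_width': 91.44702651757605}
scene [1057.32298971 -346.93369311  878.53285469] [-2.5396207  -0.00867901  0.9204949 ] 53.18616862816448 -0.011293551868120779 279.1168580798014 208.94167963440245
top [ 498.65383922   -8.16574581 1192.58501166] [-3.04653643e+00  1.37862084e-03 -1.57323666e+00] 56.90994829048106 -0.03392906573914879 282.28346332352197 204.94794205232188
wrist [ 55.94338161 528.15303836 383.79846291] [2.88558543e+00 9.48764237e-04 1.33657665e+00] 62.375932795690744 -0.05313373150943971 284.146393544632 213.00573246973937
```

View pics/top0.png

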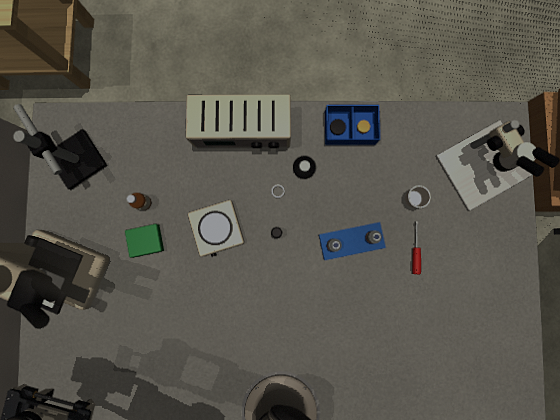

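View pics/scene0.png

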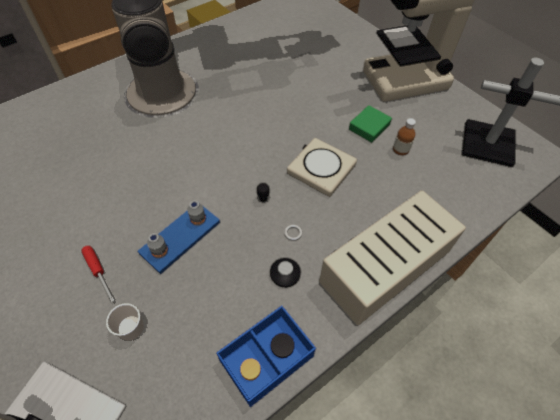

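View pics/wrist0.png

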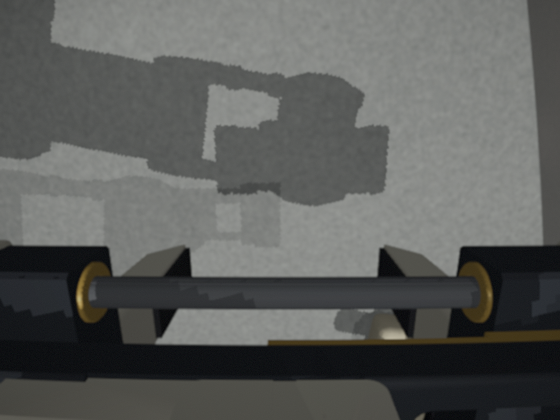

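The top view shows the stand at about (352,241) with objectives at (334,245) and (375,237). The light base is at (215,228), the eyepiece at (276,233), the ring at (278,190), the turret at (304,167), the cup at (418,197) and the driver at (416,250).

```bash
cat > m.py <<'E'
from h import *
for n in ['top0','scene0']:
    c=load(n); hsv=cv2.cvtColor(c['frame'],cv2.COLOR_RGB2HSV)
    m=cv2.inRange(hsv,(100,120,40),(125,255,255))
    r=(300,210,100,60) if n=='top0' else (130,190,100,90)
    mm=np.zeros_like(m); x,y,w,h=r; mm[y:y+h,x:x+w]=m[y:y+h,x:x+w]
    cs=[k for k in cv2.findContours(mm,0,2)[0]]; k=max(cs,key=cv2.contourArea)
    kp=np.array(k)[:,0]
    P=plane(c,kp,16)[:,:2].astype(np.float32); rr=cv2.minAreaRect(P); print(n,'stand',rr)
    b=np.array(cv2.boxPoints(rr)); e=[(b[1]-b[0]),(b[2]-b[1])]; e=max(e,key=np.linalg.norm); print(' len yaw',np.degrees(np.arctan2(e[1],e[0])))
    u=e/np.linalg.norm(e); print(' holes',np.array(rr[0])+60*u,np.array(rr[0])-60*u)
c=load('top0')
im=cv2.cvtColor(c['frame'],cv2.COLOR_RGB2BGR)
a=cv2.resize(im[205:275,310:400],None,fx=7,fy=7,interpolation=cv2.INTER_CUBIC); cv2.imwrite('pics/z1.png',a)
c=load('scene0')
im=cv2.cvtColor(c['frame'],cv2.COLOR_RGB2BGR)
a=cv2.resize(im[190:280,130:230],None,fx=6,fy=6,interpolation=cv2.INTER_CUBIC); cv2.imwrite('pics/z2.png',a)
# window: pale
c=load('top0'); hsv=cv2.cvtColor(c['frame'],cv2.COLOR_RGB2HSV)
sub=c['frame'][195:262,182:250]; g=cv2.cvtColor(sub,cv2.COLOR_RGB2GRAY); cv2.imwrite('pics/z3.png',cv2.resize(cv2.cvtColor(sub,cv2.COLOR_RGB2BGR),None,fx=7,fy=7,interpolation=cv2.INTER_CUBIC))
E
python3 m.py
```

```text
top0 stand ((501.38861083984375, -216.58792114257812), (78.16156768798828, 190.1737823486328), 11.292263984680176)
 len yaw -78.70773
 holes [ 513.13743591 -275.42638397] [ 489.63978577 -157.74945831]
scene0 stand ((508.9996032714844, -218.77835083007812), (83.09935760498047, 188.55929565429688), 11.230727195739746)
 len yaw -78.769264
 holes [ 520.68523502 -277.62940216] [ 497.31397152 -159.9272995 ]
```

View pics/z1.png

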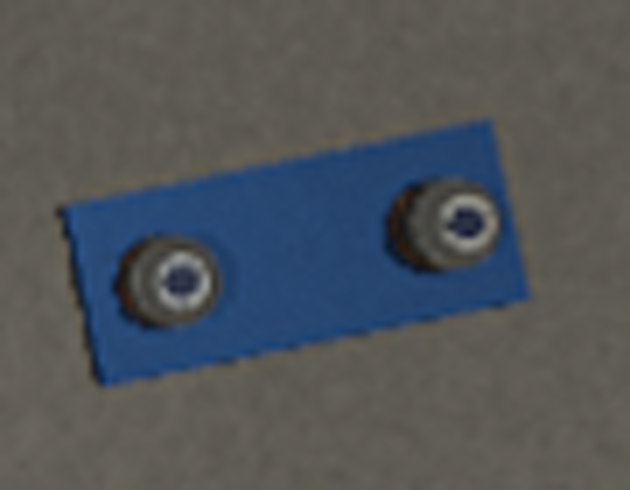

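View pics/z2.png

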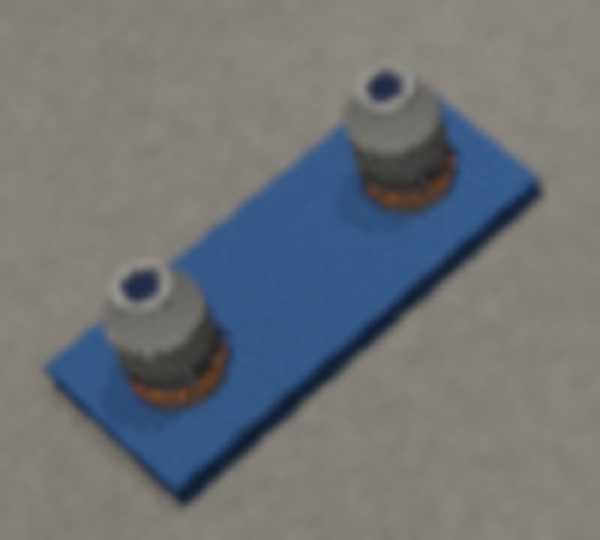

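View pics/z3.png

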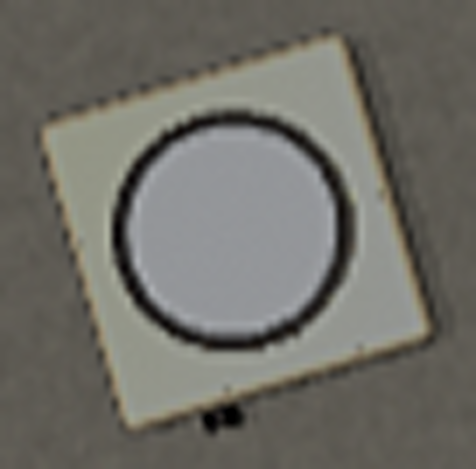

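The zooms show both noses with their dark blue lens centres, and the window disc centre at about (214.7,227.4) in the top image. I will locate these now.

Run:
```python
from h import *
t=load('top0'); s=load('scene0')
A=np.array([(335.4,244.7),(376.1,236.3)]); B=np.array([(193.2,203.6),(152.8,236.6)][::1]) 
# top-left lens (y larger) ; scene upper-right lens is nearer robot -> print both
print(plane(t,A,78)[:,:2]); print(plane(s,B,78)[:,:2])
for c,n in((t,'t'),(s,'s')):
  g=cv2.cvtColor(c['frame'],cv2.COLOR_RGB2HSV)
  m=cv2.inRange(g,(0,0,120),(180,45,255))
  k,l,st,ce=cv2.connectedComponentsWithStats(m)
  for i in range(1,k):
    if st[i][4]>60: print(n,st[i],ce[i],plane(c,[ce[i]],30)[0,:2])
  print(depth(c,[(215,227)] if n=='t' else [(322,163)]))
print(plane(t,[(276,233)],52),plane(t,[(278,190)],9),plane(t,[(304,167)],32))
```

```text
[[ 490.18031736 -158.71954612]
 [ 513.76055348 -276.1708371 ]]
[[ 491.39135744 -159.44958602]
 [ 515.07093669 -276.59022246]]
t [ 186   95  104   42 3594] [238.31608236 115.8753478 ] [886.23922612 128.3046221 ]
t [ 437  120   95   90 2203] [476.35905583 172.8610985 ] [ 706.70653502 -601.55966698]
t [500 128  14  21  91] [507.83516484 137.9010989 ] [ 816.64863182 -707.0829541 ]
t [ 14 131  10  10  65] [ 18.63076923 135.64615385] [829.12922572 816.39177365]
t [484 143  15  21 103] [489.58252427 154.05825243] [ 765.441281   -646.23125293]
t [517 142  19  19 224] [526.06696429 150.04017857] [ 778.43603638 -762.49303582]
t [300 161  10  10  82] [304.52439024 165.41463415] [730.23837682 -74.84391026]
t [408 185  23  23 217] [416.7281106  196.93548387] [ 632.84949435 -414.37910566]
t [189 201  53  54 957] [215.1922675  227.86520376] [540.93258844 194.67927656]
t [200 213  30  30 694] [214.69020173 227.44524496] [542.19471192 196.20639455]
[[543.39109245 194.66916545  33.56069157]]
s [170   0  41  24 366] [184.79781421   9.20218579] [-313.46032219  272.27731341]
s [217   0  18   6  69] [225.
[... 275 characters left out ...]
15152] [ 70.46198092 447.28841149]
s [531  58  13   7  69] [537.34782609  60.88405797] [ 637.7858567  1049.94539075]
s [227  69  36  22 538] [244.84758364  80.09107807] [146.52814961 221.15014575]
s [484  80  27  10 133] [496.89473684  84.83458647] [631.99871753 838.96756712]
s [534  91  26  10 131] [546.47328244  95.24427481] [753.34518388 922.07332654]
s [  285   212   275   208 29773] [469.3918987  345.16350385] [1094.45468147  117.09030305]
s [278 262  15  13 142] [285.14788732 267.70422535] [732.97095321 -73.98110395]
[[549.13090674 191.85908203  31.33096314]]
[[524.68570514  11.79874691  52.        ]] [[657.78445162   6.27002401   9.        ]] [[724.95447496 -73.09536879  32.        ]]
```

```bash
cat >> h.py <<'E'
from scipy.spatial.transform import Rotation as Q
def go(xyz,jaw=None):
    """print tool-axis shift (cm) and turn for TCP target xyz, jaw axis yaw (deg, mod 180), pointing down"""
    o=get_obs(); R=Q.from_euler('xyz',o['tcp_rot']).as_matrix()
    d=R.T@(np.array(xyz)-o['tool_pos'])/10
    print('t',round(o['time'],2),'pos',o['tool_pos'].round(1),'q',o['joint_positions'].round(2),'F',o['contact_force'].round(2),'grip',round(o['grip_width'],1))
    z=R[:,2]; cy=np.degrees(np.arctan2(z[1],z[0]))
    if jaw is None: jaw=cy
    jaw=cy+(jaw-cy+90)%180-90
    a=np.radians(jaw); zt=np.array([np.cos(a),np.sin(a),0]); xt=np.array([0,0,-1.]); Rt=np.c_[xt,np.cross(zt,xt),zt]
    w=Q.from_matrix(R.T@Rt).as_rotvec()
    print('jaw now',cy.round(1),'->',jaw.round(1),'shift cm',d.round(2),'turn',w.round(3),'axes world tx,ty,tz:',R.T.round(2).tolist())
E
python3 -c "
from h import *
t=load('scene0');print(plane(t,[(322,163)],30))
go([470,150,230],11.3)
go([490.5,-159,200],11.3)"
```

```text
[[548.3325316  192.70553118  30.        ]]
t 0.15 pos [122.  510.3 226.2] q [ 1.19  0.34  1.52 -0.    1.28 -0.15] F [-1.19 -0.52 -0.66] grip 91.9
jaw now 76.5 -> 11.3 shift cm [ -0.35 -42.23 -26.95] turn [ 1.139e+00 -1.000e-03  1.000e-03] axes world tx,ty,tz: [[-0.0, -0.0, -1.0], [-0.97, 0.23, 0.0], [0.23, 0.97, -0.0]]
t 0.15 pos [122.  510.3 226.2] q [ 1.19  0.34  1.52 -0.    1.28 -0.15] F [-1.19 -0.52 -0.66] grip 91.9
jaw now 76.5 -> 11.3 shift cm [  2.68 -51.41 -56.52] turn [ 1.139e+00 -1.000e-03  1.000e-03] axes world tx,ty,tz: [[-0.0, -0.0, -1.0], [-0.97, 0.23, 0.0], [0.23, 0.97, -0.0]]
```

```bash
python3 -m creep '[{"ty":-42,"tz":-27,"wx":1.14,"gripper":-1},{"ty":-42,"tz":-27,"wx":1.14,"gripper":-1},{"ty":-42,"tz":-27,"wx":1.14,"gripper":-1},{"ty":-42,"tz":-27,"wx":1.14,"gripper":-1},{"ty":-42,"tz":-27,"wx":1.14,"gripper":-1},{"ty":-42,"tz":-27,"wx":1.14,"gripper":-1},{"ty":-42,"tz":-27,"wx":1.14,"gripper":-1},{"ty":-42,"tz":-27,"wx":1.14,"gripper":-1}]'
python3 -c "
from h import *
go([490.5,-159,200],11.3)"
```

```text
t 0.15 pos [122.  510.3 226.2] q [ 1.19  0.34  1.52 -0.    1.28 -0.15] F [-1.19 -0.52 -0.66] grip 91.9
jaw now 76.5 -> 11.3 shift cm [  2.68 -51.41 -56.52] turn [ 1.139e+00 -1.000e-03  1.000e-03] axes world tx,ty,tz: [[-0.0, -0.0, -1.0], [-0.97, 0.23, 0.0], [0.23, 0.97, -0.0]]validation failed for argument at $[0]...
```

```bash
python3 -m creep '[{"tx":0,"ty":-42,"tz":-27,"wx":1.14,"wy":0,"wz":0,"gripper":-1},{"tx":0,"ty":-42,"tz":-27,"wx":1.14,"wy":0,"wz":0,"gripper":-1},{"tx":0,"ty":-42,"tz":-27,"wx":1.14,"wy":0,"wz":0,"gripper":-1},{"tx":0,"ty":-42,"tz":-27,"wx":1.14,"wy":0,"wz":0,"gripper":-1},{"tx":0,"ty":-42,"tz":-27,"wx":1.14,"wy":0,"wz":0,"gripper":-1},{"tx":0,"ty":-42,"tz":-27,"wx":1.14,"wy":0,"wz":0,"gripper":-1},{"tx":0,"ty":-42,"tz":-27,"wx":1.14,"wy":0,"wz":0,"gripper":-1},{"tx":0,"ty":-42,"tz":-27,"wx":1.14,"wy":0,"wz":0,"gripper":-1}]'
python3 -c "
from h import *
go([490.5,-159,200],11.3)"
```

```text
time: 0.82
tool_pos: [353.8, 268.3, 226.7]
tcp_rot: [1.016, 1.571, 1.346]
contact_force: [1.0, 1.5, 0.1]
grip_width: 91.9
t 0.82 pos [353.8 268.3 226.7] q [0.48 0.19 1.73 0.   1.22 0.15] F [0.98 1.47 0.08] grip 91.9
jaw now 18.9 -> 11.3 shift cm [  2.67 -44.86  -0.91] turn [ 0.133  0.    -0.   ] axes world tx,ty,tz: [[0.0, 0.0, -1.0], [-0.32, 0.95, 0.0], [0.95, 0.32, 0.0]]
```

```bash
python3 -m creep '[{"tx":0,"ty":-44.9,"tz":-0.9,"wx":0.133,"wy":0,"wz":0,"gripper":-1},{"tx":0,"ty":-44.9,"tz":-0.9,"wx":0.133,"wy":0,"wz":0,"gripper":-1},{"tx":0,"ty":-44.9,"tz":-0.9,"wx":0.133,"wy":0,"wz":0,"gripper":-1},{"tx":0,"ty":-44.9,"tz":-0.9,"wx":0.133,"wy":0,"wz":0,"gripper":-1},{"tx":0,"ty":-44.9,"tz":-0.9,"wx":0.133,"wy":0,"wz":0,"gripper":-1},{"tx":0,"ty":-44.9,"tz":-0.9,"wx":0.133,"wy":0,"wz":0,"gripper":-1},{"tx":0,"ty":-44.9,"tz":-0.9,"wx":0.133,"wy":0,"wz":0,"gripper":-1},{"tx":0,"ty":-44.9,"tz":-0.9,"wx":0.133,"wy":0,"wz":0,"gripper":-1}]'
python3 -c "
from h import *
go([490.5,-159,180],11.3)"
```

```text
time: 1.48
tool_pos: [456.5, -48.9, 226.7]
tcp_rot: [1.235, 1.571, 1.438]
contact_force: [1.1, 0.0, -0.4]
grip_width: 91.6
t 1.48 pos [456.5 -48.9 226.7] q [-0.27  0.22  1.69  0.    1.23 -0.48] F [ 1.13  0.04 -0.39] grip 91.6
jaw now 11.6 -> 11.3 shift cm [  4.67 -11.47   1.11] turn [ 0.005  0.    -0.   ] axes world tx,ty,tz: [[0.0, 0.0, -1.0], [-0.2, 0.98, 0.0], [0.98, 0.2, 0.0]]
```

```bash
python3 -m creep '[{"tx":4.7,"ty":-11.5,"tz":1.1,"wx":0,"wy":0,"wz":0,"gripper":-1},{"tx":4.7,"ty":-11.5,"tz":1.1,"wx":0,"wy":0,"wz":0,"gripper":-1},{"tx":4.7,"ty":-11.5,"tz":1.1,"wx":0,"wy":0,"wz":0,"gripper":-1},{"tx":4.7,"ty":-11.5,"tz":1.1,"wx":0,"wy":0,"wz":0,"gripper":-1},{"tx":4.7,"ty":-11.5,"tz":1.1,"wx":0,"wy":0,"wz":0,"gripper":-1},{"tx":4.7,"ty":-11.5,"tz":1.1,"wx":0,"wy":0,"wz":0,"gripper":-1}]'
python3 -c "
from h import *
snap('wrist','w1.png')
go([490.5,-159,26],11.3)"
```

```text
time: 1.98
tool_pos: [490.1, -156.9, 179.4]
tcp_rot: [2.18, 1.569, 2.383]
contact_force: [-0.4, 0.4, -0.4]
grip_width: 91.9
t 2.03 pos [ 490.2 -156.3  179.9] q [-0.46  0.37  1.62  0.    1.15 -0.66] F [0.51 0.01 0.56] grip 91.6
jaw now 11.7 -> 11.3 shift cm [15.39 -0.27 -0.03] turn [ 0.006  0.    -0.   ] axes world tx,ty,tz: [[-0.0, 0.0, -1.0], [-0.2, 0.98, 0.0], [0.98, 0.2, 0.0]]
```

View pics/w1.png

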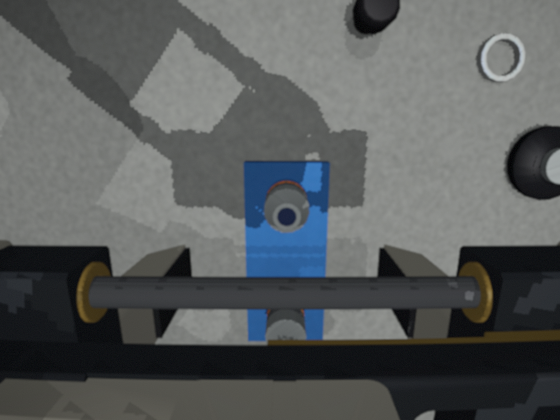

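The wrist view shows the near objective's nose at about (287,215), with the blue stand running from (245,161) down between the fingers. I'll check the position against the earlier fix.

```bash
python3 -c "
from h import *
c=load('w1')
print(c['xyz'],plane(c,[(287,215)],78))
P=plane(c,[(245,161),(329,161),(322,339),(249,339)],16);print(P.round(1))
"
```

```text
[476.75078255 -88.35974986 337.15343946] [[ 492.43053839 -155.84631238   78.        ]]
[[ 447.7 -129.3   16. ]
 [ 523.6 -113.7   16. ]
 [ 560.6 -298.4   16. ]
 [ 484.4 -314.2   16. ]]
```

```bash
python3 -m creep '[{"tx":4,"ty":-0.1,"tz":0.1,"wx":0,"wy":0,"wz":0,"gripper":-1},{"tx":8,"ty":-0.1,"tz":0.1,"wx":0,"wy":0,"wz":0,"gripper":-1},{"tx":11,"ty":-0.1,"tz":0.1,"wx":0,"wy":0,"wz":0,"gripper":-1},{"tx":13,"ty":-0.1,"tz":0.1,"wx":0,"wy":0,"wz":0,"gripper":-1},{"tx":14.4,"ty":-0.1,"tz":0.1,"wx":0,"wy":0,"wz":0,"gripper":-1},{"tx":15.4,"ty":-0.1,"tz":0.1,"wx":0,"wy":0,"wz":0,"gripper":-1},{"tx":15.4,"ty":-0.1,"tz":0.1,"wx":0,"wy":0,"wz":0,"gripper":-1},{"tx":15.4,"ty":-0.1,"tz":0.1,"wx":0,"wy":0,"wz":0,"gripper":-1}]'
python3 -c "
from h import *
snap('wrist','w2.png');snap('top','t2.png')
go([491.5,-157.5,25],11.3)"
```

```text
time: 2.7
tool_pos: [492.0, -157.3, 26.4]
tcp_rot: [-0.476, 1.57, -0.272]
contact_force: [0.1, -0.4, 0.3]
grip_width: 92.0
t 2.8 pos [ 492.5 -157.9   27.1] q [-0.46  0.58  1.78  0.    0.78 -0.66] F [-0.84 -0.19  0.06] grip 91.4
jaw now 11.7 -> 11.3 shift cm [ 0.2   0.06 -0.09] turn [0.006 0.002 0.001] axes world tx,ty,tz: [[0.0, -0.0, -1.0], [-0.2, 0.98, -0.0], [0.98, 0.2, 0.0]]
```

View pics/w2.png

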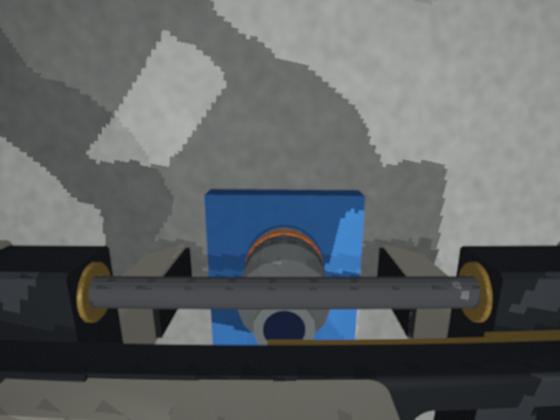

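The objective is centred between the fingers, with its nose at about (285,328). I'll close on it.

```bash
python3 -m creep '[{"tx":0.1,"ty":0,"tz":0,"wx":0,"wy":0,"wz":0,"gripper":1},{"tx":0.1,"ty":0,"tz":0,"wx":0,"wy":0,"wz":0,"gripper":1},{"tx":0.1,"ty":0,"tz":0,"wx":0,"wy":0,"wz":0,"gripper":1},{"tx":0.1,"ty":0,"tz":0,"wx":0,"wy":0,"wz":0,"gripper":1},{"tx":0.1,"ty":0,"tz":0,"wx":0,"wy":0,"wz":0,"gripper":1},{"tx":0.1,"ty":0,"tz":0,"wx":0,"wy":0,"wz":0,"gripper":1},{"tx":0.1,"ty":0,"tz":0,"wx":0,"wy":0,"wz":0,"gripper":1},{"tx":0.1,"ty":0,"tz":0,"wx":0,"wy":0,"wz":0,"gripper":1}]'
python3 -c "
from h import *
go([491.5,-157.5,25],11.3)"
```

```text
time: 3.47
tool_pos: [491.6, -158.0, 24.6]
tcp_rot: [1.838, 1.571, 2.04]
contact_force: [-1.2, -0.7, 0.6]
grip_width: 43.0
t 3.47 pos [ 491.6 -158.    24.6] q [-0.46  0.58  1.78  0.    0.78 -0.66] F [-1.21 -0.65  0.61] grip 43.0
jaw now 11.6 -> 11.3 shift cm [-0.04  0.05  0.  ] turn [ 0.006 -0.    -0.   ] axes world tx,ty,tz: [[-0.0, 0.0, -1.0], [-0.2, 0.98, 0.0], [0.98, 0.2, -0.0]]
```

```bash
python3 -m creep '[{"tx":0,"ty":0,"tz":0,"wx":0,"wy":0,"wz":0,"gripper":1},{"tx":0,"ty":0,"tz":0,"wx":0,"wy":0,"wz":0,"gripper":1},{"tx":0,"ty":0,"tz":0,"wx":0,"wy":0,"wz":0,"gripper":1},{"tx":0,"ty":0,"tz":0,"wx":0,"wy":0,"wz":0,"gripper":1},{"tx":0,"ty":0,"tz":0,"wx":0,"wy":0,"wz":0,"gripper":1}]'
python3 -c "
from h import *
go([491.5,-157.5,25],11.3)"
```

```text
time: 3.88
tool_pos: [491.7, -158.0, 24.7]
tcp_rot: [-0.084, 1.571, 0.119]
contact_force: [1.0, 1.2, -0.1]
grip_width: 38.1
t 3.88 pos [ 491.7 -158.    24.7] q [-0.46  0.58  1.78  0.    0.78 -0.66] F [ 1.05  1.23 -0.11] grip 38.1
jaw now 11.6 -> 11.3 shift cm [-0.03  0.05 -0.01] turn [0.006 0.    0.   ] axes world tx,ty,tz: [[0.0, 0.0, -1.0], [-0.2, 0.98, -0.0], [0.98, 0.2, 0.0]]
```

Gripped at 38.1 mm. I'll lift it 8 cm.

```bash
python3 -m creep '[{"tx":-1,"ty":0,"tz":0,"wx":0,"wy":0,"wz":0,"gripper":1},{"tx":-3,"ty":0,"tz":0,"wx":0,"wy":0,"wz":0,"gripper":1},{"tx":-5,"ty":0,"tz":0,"wx":0,"wy":0,"wz":0,"gripper":1},{"tx":-7,"ty":0,"tz":0,"wx":0,"wy":0,"wz":0,"gripper":1},{"tx":-8,"ty":0,"tz":0,"wx":0,"wy":0,"wz":0,"gripper":1},{"tx":-8,"ty":0,"tz":0,"wx":0,"wy":0,"wz":0,"gripper":1},{"tx":-8,"ty":0,"tz":0,"wx":0,"wy":0,"wz":0,"gripper":1},{"tx":-8,"ty":0,"tz":0,"wx":0,"wy":0,"wz":0,"gripper":1}]'
cat > wt.py <<'E'
from h import *
import sys
F=[];T=[];M=[]
snap('scene',sys.argv[1]+'s.png')
for i in range(12):
    capture('wrist'); o=get_obs(); F.append(o['contact_force']); T.append(o['tau']); M.append(o['moment'])
print('F',np.mean(F,0).round(2),np.std(F,0).round(2),'tau',np.mean(T,0).round(2),'M',np.mean(M,0).round(3))
go(o['tool_pos'],11.3)
E
python3 wt.py L1
```

```text
time: 4.55
tool_pos: [490.9, -157.6, 103.7]
tcp_rot: [2.443, 1.569, 2.646]
contact_force: [0.5, -0.2, -2.5]
grip_width: 38.2
F [-0.05  0.02 -2.07] [0.37 0.49 0.5 ] tau [ 0.000e+00 -4.578e+01 -2.054e+01  3.000e-02  8.000e-02  0.000e+00] M [-0.095  0.035  0.002]
t 5.2 pos [ 491.6 -158.   104.7] q [-0.46  0.46  1.71  0.    0.97 -0.66] F [-0.22  0.06 -2.5 ] grip 38.1
jaw now 11.6 -> 11.3 shift cm [0. 0. 0.] turn [ 0.006  0.    -0.   ] axes world tx,ty,tz: [[0.0, 0.0, -1.0], [-0.2, 0.98, 0.0], [0.98, 0.2, 0.0]]
```

View pics/L1s.png

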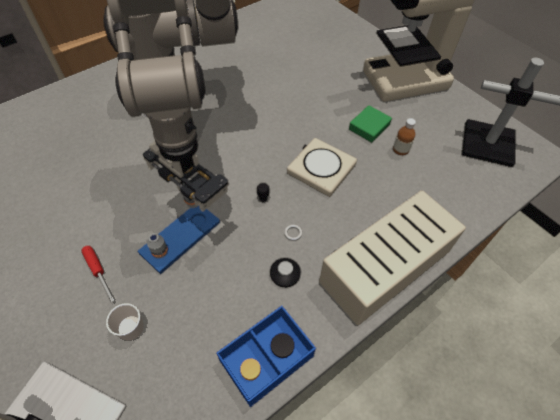

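The reading is about 2.1 N, or 0.21 kg, so this is the lighter one. The picture shows it held clear, its seat empty at (195,215) and the other objective standing at (157,245). I'll put it back straight down.

```bash
python3 -m creep '[{"tx":2,"ty":0,"tz":0,"wx":0,"wy":0,"wz":0,"gripper":1},{"tx":4,"ty":0,"tz":0,"wx":0,"wy":0,"wz":0,"gripper":1},{"tx":5.5,"ty":0,"tz":0,"wx":0,"wy":0,"wz":0,"gripper":1},{"tx":6.5,"ty":0,"tz":0,"wx":0,"wy":0,"wz":0,"gripper":1},{"tx":7.2,"ty":0,"tz":0,"wx":0,"wy":0,"wz":0,"gripper":1},{"tx":7.7,"ty":0,"tz":0,"wx":0,"wy":0,"wz":0,"gripper":1},{"tx":8,"ty":0,"tz":0,"wx":0,"wy":0,"wz":0,"gripper":1},{"tx":8,"ty":0,"tz":0,"wx":0,"wy":0,"wz":0,"gripper":1}]'
python3 -m creep '[{"tx":0,"ty":0,"tz":0,"wx":0,"wy":0,"wz":0,"gripper":1},{"tx":0,"ty":0,"tz":0,"wx":0,"wy":0,"wz":0,"gripper":1},{"tx":0,"ty":0,"tz":0,"wx":0,"wy":0,"wz":0,"gripper":1},{"tx":0,"ty":0,"tz":0,"wx":0,"wy":0,"wz":0,"gripper":1}]'
python3 wt.py L2
```

```text
time: 5.87
tool_pos: [491.9, -158.1, 25.0]
tcp_rot: [-0.572, 1.57, -0.369]
contact_force: [-0.4, 0.4, -2.6]
grip_width: 38.1
time: 6.2
tool_pos: [491.8, -158.0, 25.0]
tcp_rot: [-0.512, 1.57, -0.31]
contact_force: [0.1, -1.1, -2.4]
grip_width: 38.3
F [ 0.05  0.3  -2.04] [0.4  0.39 0.55] tau [-0.000e+00 -4.775e+01 -1.670e+01  3.000e-02  7.000e-02 -0.000e+00] M [-0.101  0.046 -0.007]
t 6.85 pos [ 491.6 -157.9   24.7] q [-0.46  0.58  1.78  0.    0.78 -0.66] F [-0.22  0.18 -0.86] grip 37.7
jaw now 11.6 -> 11.3 shift cm [0. 0. 0.] turn [ 0.006  0.    -0.   ] axes world tx,ty,tz: [[0.0, 0.0, -1.0], [-0.2, 0.98, 0.0], [0.98, 0.2, 0.0]]
```

It's still carrying the weight, so it is hovering just above the seat floor. I'll ease it down 1 mm.

```bash
python3 -m creep '[{"tx":0.05,"ty":0,"tz":0,"wx":0,"wy":0,"wz":0,"gripper":1},{"tx":0.1,"ty":0,"tz":0,"wx":0,"wy":0,"wz":0,"gripper":1},{"tx":0.1,"ty":0,"tz":0,"wx":0,"wy":0,"wz":0,"gripper":1},{"tx":0.1,"ty":0,"tz":0,"wx":0,"wy":0,"wz":0,"gripper":1}]'
python3 wt.py L3
```

```text
time: 7.18
tool_pos: [491.7, -158.0, 24.6]
tcp_rot: [-0.645, 1.57, -0.442]
contact_force: [-2.7, 1.6, 8.3]
grip_width: 38.0
F [-2.62  1.25  7.87] [0.36 0.53 0.51] tau [-1.300e-01 -4.325e+01 -1.621e+01  1.000e-01 -8.900e-01 -1.000e-02] M [ 0.073  0.566 -0.023]
t 7.83 pos [ 491.7 -158.    24.6] q [-0.46  0.58  1.78  0.    0.78 -0.66] F [-2.55  0.89  7.39] grip 38.4
jaw now 11.6 -> 11.3 shift cm [0. 0. 0.] turn [0.006 0.    0.   ] axes world tx,ty,tz: [[0.0, -0.0, -1.0], [-0.2, 0.98, -0.0], [0.98, 0.2, 0.0]]
```

It's seated: there is an 8 N reaction at the original height. I'll open fully, then rise.

```bash
python3 -m creep '[{"tx":-0.05,"ty":0,"tz":0,"wx":0,"wy":0,"wz":0,"gripper":0.2},{"tx":-0.05,"ty":0,"tz":0,"wx":0,"wy":0,"wz":0,"gripper":-1},{"tx":-0.05,"ty":0,"tz":0,"wx":0,"wy":0,"wz":0,"gripper":-1},{"tx":-0.05,"ty":0,"tz":0,"wx":0,"wy":0,"wz":0,"gripper":-1},{"tx":-0.05,"ty":0,"tz":0,"wx":0,"wy":0,"wz":0,"gripper":-1},{"tx":-0.05,"ty":0,"tz":0,"wx":0,"wy":0,"wz":0,"gripper":-1},{"tx":-0.05,"ty":0,"tz":0,"wx":0,"wy":0,"wz":0,"gripper":-1},{"tx":-0.05,"ty":0,"tz":0,"wx":0,"wy":0,"wz":0,"gripper":-1}]'
python3 -c "
from h import *
snap('wrist','w3.png')"
```

```text
time: 8.5
tool_pos: [491.6, -157.9, 24.1]
tcp_rot: [1.407, 1.571, 1.61]
contact_force: [-0.3, 0.8, 0.7]
grip_width: 79.9
```

View pics/w3.png

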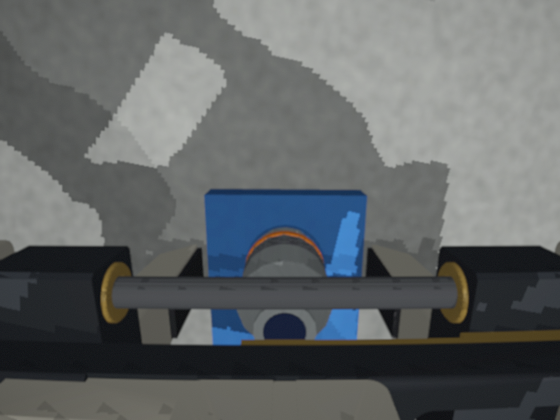

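The objective stands as before, with its nose at (285,328). I'll rise and move 120 mm along the stand to the other one.

```bash
python3 -m creep '[{"tx":-2,"ty":0,"tz":0,"wx":0,"wy":0,"wz":0,"gripper":-1},{"tx":-5,"ty":0,"tz":0,"wx":0,"wy":0,"wz":0,"gripper":-1},{"tx":-8,"ty":0,"tz":0,"wx":0,"wy":0,"wz":0,"gripper":-1},{"tx":-11,"ty":0,"tz":0,"wx":0,"wy":0,"wz":0,"gripper":-1},{"tx":-12,"ty":-4,"tz":0,"wx":0.006,"wy":0,"wz":0,"gripper":-1},{"tx":-12,"ty":-8,"tz":0,"wx":0.006,"wy":0,"wz":0,"gripper":-1},{"tx":-12,"ty":-12,"tz":0,"wx":0.006,"wy":0,"wz":0,"gripper":-1},{"tx":-12,"ty":-12,"tz":0,"wx":0.006,"wy":0,"wz":0,"gripper":-1}]'
python3 -c "
from h import *
snap('wrist','w4.png')
go([515,-275.7,25],11.3)"
```

```text
time: 9.22
tool_pos: [516.8, -282.1, 144.6]
tcp_rot: [-1.171, 1.566, -0.978]
contact_force: [-1.3, 0.7, 0.4]
grip_width: 91.5
t 9.27 pos [ 515.9 -278.8  143.9] q [-0.63  0.53  1.47 -0.    1.15 -0.82] F [-0.31  0.43 -0.31] grip 91.9
jaw now 11.1 -> 11.3 shift cm [11.89  0.33 -0.03] turn [-0.004  0.001  0.001] axes world tx,ty,tz: [[0.0, -0.0, -1.0], [-0.19, 0.98, -0.0], [0.98, 0.19, 0.0]]
```

View pics/w4.png

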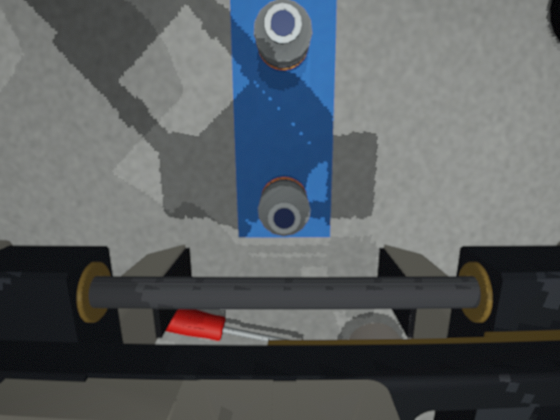

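The first objective stands upright at (282,22). The second one's nose is at (284,217), between the fingers. The arm is still settling toward its target, so I'll hold briefly and then descend.

```bash
python3 -m creep '[{"tx":0,"ty":0,"tz":0,"wx":0,"wy":0,"wz":0,"gripper":-1},{"tx":0,"ty":0,"tz":0,"wx":0,"wy":0,"wz":0,"gripper":-1},{"tx":3,"ty":0,"tz":0,"wx":0,"wy":0,"wz":0,"gripper":-1},{"tx":6,"ty":0,"tz":0,"wx":0,"wy":0,"wz":0,"gripper":-1},{"tx":9,"ty":0,"tz":0,"wx":0,"wy":0,"wz":0,"gripper":-1},{"tx":11,"ty":0,"tz":0,"wx":0,"wy":0,"wz":0,"gripper":-1},{"tx":11.9,"ty":0,"tz":0,"wx":0,"wy":0,"wz":0,"gripper":-1},{"tx":11.9,"ty":0,"tz":0,"wx":0,"wy":0,"wz":0,"gripper":-1}]'
python3 -c "
from h import *
snap('wrist','w5.png')
go([515,-275.7,24.7],11.3)"
```

```text
time: 9.93
tool_pos: [514.7, -273.5, 23.3]
tcp_rot: [2.294, 1.566, 2.493]
contact_force: [-0.5, -0.2, -0.1]
grip_width: 92.1
t 9.98 pos [ 515.7 -274.4   25. ] q [-0.62  0.67  1.58  0.    0.89 -0.82] F [ 0.25  0.24 -0.48] grip 92.0
jaw now 11.4 -> 11.3 shift cm [ 0.03 -0.11 -0.1 ] turn [ 0.001 -0.001 -0.001] axes world tx,ty,tz: [[-0.0, 0.0, -1.0], [-0.2, 0.98, 0.0], [0.98, 0.2, -0.0]]
```

View pics/w5.png

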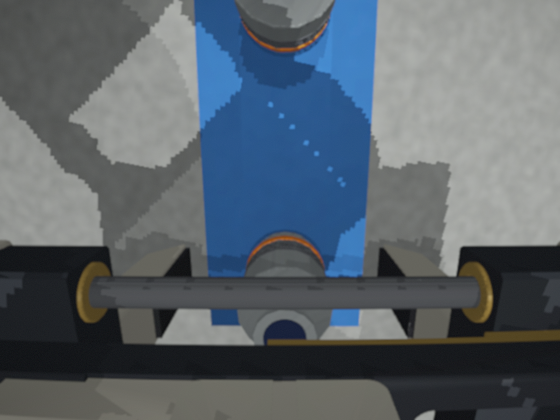

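The nose is at (286,333), so it's centred across the jaws, with the last ~1 mm still settling. I'll close.

```bash
python3 -m creep '[{"tx":0,"ty":0,"tz":0,"wx":0,"wy":0,"wz":0,"gripper":1},{"tx":0,"ty":0,"tz":0,"wx":0,"wy":0,"wz":0,"gripper":1},{"tx":0,"ty":0,"tz":0,"wx":0,"wy":0,"wz":0,"gripper":1},{"tx":0,"ty":0,"tz":0,"wx":0,"wy":0,"wz":0,"gripper":1},{"tx":0,"ty":0,"tz":0,"wx":0,"wy":0,"wz":0,"gripper":1},{"tx":0,"ty":0,"tz":0,"wx":0,"wy":0,"wz":0,"gripper":1},{"tx":0,"ty":0,"tz":0,"wx":0,"wy":0,"wz":0,"gripper":1},{"tx":0,"ty":0,"tz":0,"wx":0,"wy":0,"wz":0,"gripper":1}]'
python3 -m creep '[{"tx":0,"ty":0,"tz":0,"wx":0,"wy":0,"wz":0,"gripper":1},{"tx":0,"ty":0,"tz":0,"wx":0,"wy":0,"wz":0,"gripper":1},{"tx":0,"ty":0,"tz":0,"wx":0,"wy":0,"wz":0,"gripper":1},{"tx":0,"ty":0,"tz":0,"wx":0,"wy":0,"wz":0,"gripper":1},{"tx":0,"ty":0,"tz":0,"wx":0,"wy":0,"wz":0,"gripper":1},{"tx":0,"ty":0,"tz":0,"wx":0,"wy":0,"wz":0,"gripper":1}]'
python3 wt.py L4
```

```text
time: 10.65
tool_pos: [515.8, -275.5, 25.3]
tcp_rot: [0.142, 1.571, 0.339]
contact_force: [0.2, 0.1, 0.0]
grip_width: 42.9
time: 11.15
tool_pos: [515.6, -275.5, 25.1]
tcp_rot: [2.5, 1.57, 2.697]
contact_force: [-2.0, -0.3, 1.6]
grip_width: 36.2
F [-2.37 -0.39  1.48] [0.74 0.67 0.5 ] tau [ 8.50e-01 -5.25e+01 -1.90e+01  4.40e-01 -4.20e-01  1.00e-02] M [-0.16   0.424 -0.003]
t 11.8 pos [ 515.7 -275.5   25.2] q [-0.62  0.67  1.58 -0.    0.89 -0.82] F [-3.39 -0.94  2.56] grip 36.1
jaw now 11.3 -> 11.3 shift cm [0. 0. 0.] turn [-0. -0. -0.] axes world tx,ty,tz: [[-0.0, 0.0, -1.0], [-0.2, 0.98, 0.0], [0.98, 0.2, -0.0]]
```

The width reads 36.1 mm instead of 38, which is odd. I'll look before lifting.

```bash
python3 -c "
from h import *
snap('wrist','w6.png')
c=snap('scene','s6.png')
im=cv2.imread('pics/s6.png'); cv2.imwrite('pics/s6z.png',cv2.resize(im[170:290,90:240],None,fx=5,fy=5,interpolation=cv2.INTER_CUBIC))"
```

```text
(no output)
```

View pics/w6.png

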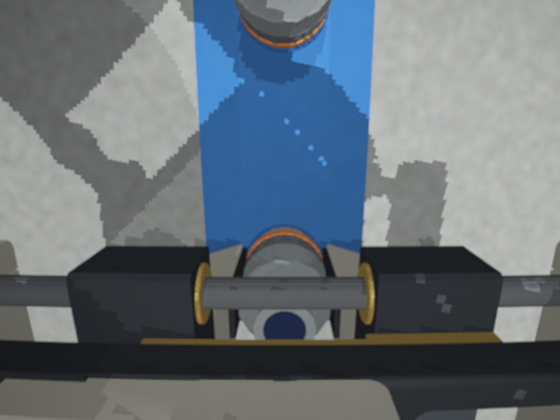

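View pics/s6z.png

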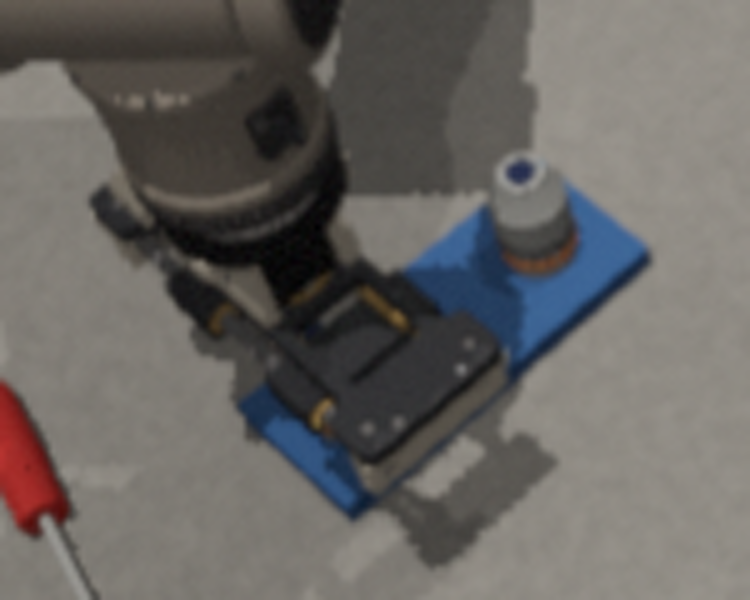

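The wrist picture shows a symmetric, upright grip with the nose at (285,326). It matches the first one, so I'll lift it gently.

```bash
python3 -m creep '[{"tx":-0.5,"ty":0,"tz":0,"wx":0,"wy":0,"wz":0,"gripper":1},{"tx":-1,"ty":0,"tz":0,"wx":0,"wy":0,"wz":0,"gripper":1},{"tx":-1,"ty":0,"tz":0,"wx":0,"wy":0,"wz":0,"gripper":1},{"tx":-1,"ty":0,"tz":0,"wx":0,"wy":0,"wz":0,"gripper":1}]'
python3 wt.py L5; python3 -c "
from h import *
snap('wrist','w7.png')"
```

```text
time: 12.23
tool_pos: [516.2, -275.5, 35.4]
tcp_rot: [-0.455, 1.57, -0.258]
contact_force: [-0.4, -0.1, -4.8]
grip_width: 36.5
F [ 0.11 -0.18 -4.23] [0.44 0.32 0.5 ] tau [ 1.000e-02 -5.541e+01 -2.005e+01  2.000e-02  8.000e-02 -0.000e+00] M [-0.094  0.033 -0.006]
t 12.88 pos [ 515.8 -275.5   35.2] q [-0.62  0.66  1.58  0.    0.91 -0.82] F [ 0.79 -0.16 -3.73] grip 36.1
jaw now 11.3 -> 11.3 shift cm [0. 0. 0.] turn [-0.  0. -0.] axes world tx,ty,tz: [[0.0, 0.0, -1.0], [-0.2, 0.98, 0.0], [0.98, 0.2, 0.0]]
```

View pics/w7.png

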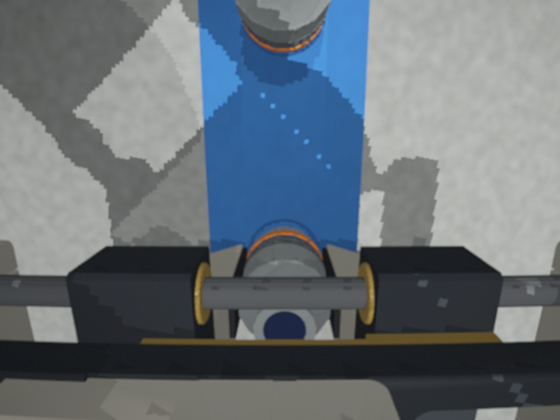

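The reading is 4.2 N, or 0.43 kg, so this is the heavier one, and the lighter one is already seated and released. I'll lift clear and carry it over.

```bash
python3 -m creep '[{"tx":-2,"ty":0,"tz":0,"wx":0,"wy":0,"wz":0,"gripper":1},{"tx":-4,"ty":0,"tz":0,"wx":0,"wy":0,"wz":0,"gripper":1},{"tx":-6.5,"ty":0,"tz":0,"wx":0,"wy":0,"wz":0,"gripper":1},{"tx":-9,"ty":0,"tz":0,"wx":0,"wy":0,"wz":0,"gripper":1},{"tx":-11,"ty":0,"tz":0,"wx":0,"wy":0,"wz":0,"gripper":1},{"tx":-12,"ty":0,"tz":0,"wx":0,"wy":0,"wz":0,"gripper":1},{"tx":-12,"ty":0,"tz":0,"wx":0,"wy":0,"wz":0,"gripper":1},{"tx":-12,"ty":0,"tz":0,"wx":0,"wy":0,"wz":0,"gripper":1}]'
python3 wt.py L6; python3 -c "
from h import *
go([544,195,155])"
```

```text
time: 13.6
tool_pos: [515.6, -275.3, 154.7]
tcp_rot: [2.015, 1.57, 2.212]
contact_force: [-0.1, 0.1, -4.4]
grip_width: 36.4
F [ 0.05  0.02 -4.3 ] [0.42 0.41 0.54] tau [ 1.000e-02 -5.307e+01 -2.457e+01  2.000e-02  9.000e-02 -0.000e+00] M [-0.073  0.025  0.009]
t 14.25 pos [ 515.8 -275.5  155.2] q [-0.62  0.51  1.46  0.    1.17 -0.82] F [-0.43  0.58 -5.39] grip 36.1
jaw now 11.3 -> 11.3 shift cm [0. 0. 0.] turn [-0.  0. -0.] axes world tx,ty,tz: [[0.0, 0.0, -1.0], [-0.2, 0.98, 0.0], [0.98, 0.2, 0.0]]
t 14.25 pos [ 515.8 -275.5  155.2] q [-0.62  0.51  1.46  0.    1.17 -0.82] F [-0.43  0.58 -5.39] grip 36.1
jaw now 11.3 -> 11.3 shift cm [2.000e-02 4.559e+01 1.197e+01] turn [ 0.  0. -0.] axes world tx,ty,tz: [[0.0, 0.0, -1.0], [-0.2, 0.98, 0.0], [0.98, 0.2, 0.0]]
```

View pics/L6s.png

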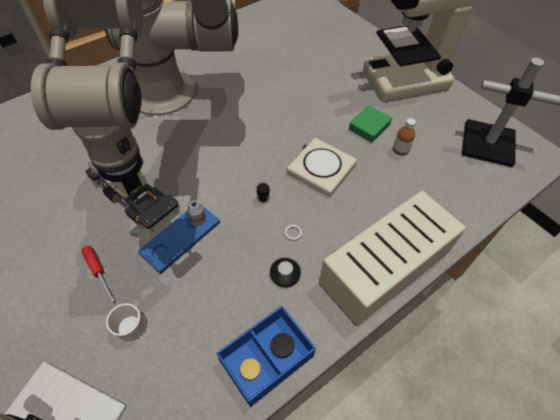

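The view shows the lighter objective upright in its seat at (196,211), the other seat empty, and the heavier one held clear.

```bash
python3 -m creep '[{"tx":0,"ty":1.5,"tz":0.4,"wx":0,"wy":0,"wz":0,"gripper":1},{"tx":0,"ty":4,"tz":1,"wx":0,"wy":0,"wz":0,"gripper":1},{"tx":0,"ty":7,"tz":1.8,"wx":0,"wy":0,"wz":0,"gripper":1},{"tx":0,"ty":10,"tz":2.6,"wx":0,"wy":0,"wz":0,"gripper":1},{"tx":0,"ty":13,"tz":3.4,"wx":0,"wy":0,"wz":0,"gripper":1},{"tx":0,"ty":16,"tz":4.2,"wx":0,"wy":0,"wz":0,"gripper":1},{"tx":0,"ty":19,"tz":5,"wx":0,"wy":0,"wz":0,"gripper":1},{"tx":0,"ty":22,"tz":5.8,"wx":0,"wy":0,"wz":0,"gripper":1}]'
python3 -m creep '[{"tx":0,"ty":3,"tz":0.8,"wx":0,"wy":0,"wz":0,"gripper":1},{"tx":0,"ty":6,"tz":1.6,"wx":0,"wy":0,"wz":0,"gripper":1},{"tx":0,"ty":9,"tz":2.4,"wx":0,"wy":0,"wz":0,"gripper":1},{"tx":0,"ty":12,"tz":3.2,"wx":0,"wy":0,"wz":0,"gripper":1},{"tx":0,"ty":15,"tz":3.9,"wx":0,"wy":0,"wz":0,"gripper":1},{"tx":0,"ty":17,"tz":4.5,"wx":0,"wy":0,"wz":0,"gripper":1},{"tx":0,"ty":18,"tz":4.8,"wx":0,"wy":0,"wz":0,"gripper":1},{"tx":0,"ty":18,"tz":4.8,"wx":0,"wy":0,"wz":0,"gripper":1}]'
python3 -c "
from h import *
snap('wrist','w8.png');snap('scene','s8.png');snap('top','t8.png')
go([544,195,99.2])"
```

```text
time: 14.92
tool_pos: [529.3, -46.3, 155.5]
tcp_rot: [0.283, 1.57, 0.48]
contact_force: [0.5, 0.7, -4.6]
grip_width: 36.7
time: 15.58
tool_pos: [541.1, 140.1, 155.3]
tcp_rot: [0.964, 1.57, 1.164]
contact_force: [0.5, -1.2, -4.8]
grip_width: 36.4
t 15.73 pos [541.3 136.8 155.2] q [ 0.11  0.47  1.54 -0.    1.14 -0.09] F [ 0.38  0.29 -5.71] grip 36.5
jaw now 11.3 -> 11.3 shift cm [5.6  5.65 1.41] turn [ 0. -0.  0.] axes world tx,ty,tz: [[-0.0, -0.0, -1.0], [-0.2, 0.98, -0.0], [0.98, 0.2, -0.0]]
```

View pics/w8.png

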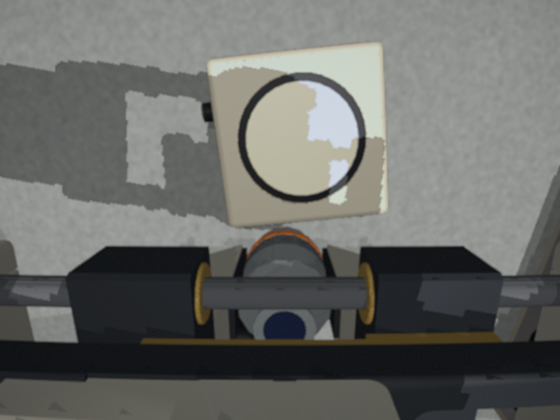

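View pics/s8.png

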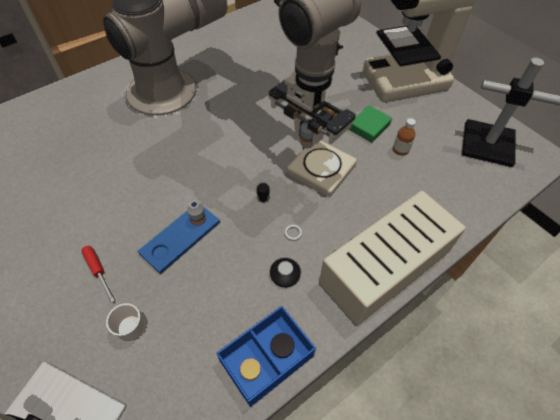

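The wrist view shows the window rim centred at about (302,137) and the held objective upright, with its nose at (285,326). I'll fit the rim to refine the target.

Run:
```python
from h import *
for n,(x,y,w,h) in {'w8':(228,62,148,150),'scene0':(295,140,58,48),'top0':(194,206,42,44)}.items():
    c=load(n); g=cv2.cvtColor(c['frame'],cv2.COLOR_RGB2GRAY)[y:y+h,x:x+w]
    m=(g<(60 if n=='w8' else 75)).astype(np.uint8)
    cs=cv2.findContours(m,0,1)[0]; k=max(cs,key=lambda q:cv2.boundingRect(q)[2]*cv2.boundingRect(q)[3])
    P=plane(c,k[:,0]+[x,y],30)[:,:2].astype(np.float32)
    print(n,cv2.fitEllipse(k),cv2.fitEllipse(P))
```

```text
w8 ((71.77394104003906, 75.93940734863281), (117.64559173583984, 122.28164672851562), 175.88938903808594) ((542.7133178710938, 197.61402893066406), (94.23358154296875, 96.6786117553711), 28.350685119628906)
scene0 ((26.981027603149414, 22.545873641967773), (27.39838981628418, 36.56124496459961), 97.16055297851562) ((546.1456298828125, 194.4480743408203), (96.25162506103516, 96.99990844726562), 115.51751708984375)
top0 ((20.717437744140625, 21.63741111755371), (32.95636749267578, 33.399871826171875), 55.096866607666016) ((541.8065795898438, 196.1580047607422), (99.25692749023438, 100.05715942382812), 170.76455688476562)
```

```bash
python3 -m creep '[{"tx":0,"ty":2,"tz":0.5,"wx":0,"wy":0,"wz":0,"gripper":1},{"tx":0,"ty":4.2,"tz":1,"wx":0,"wy":0,"wz":0,"gripper":1},{"tx":0.5,"ty":5.7,"tz":1.4,"wx":0,"wy":0,"wz":0,"gripper":1},{"tx":2,"ty":5.7,"tz":1.4,"wx":0,"wy":0,"wz":0,"gripper":1},{"tx":3.5,"ty":5.7,"tz":1.4,"wx":0,"wy":0,"wz":0,"gripper":1},{"tx":4.8,"ty":5.7,"tz":1.4,"wx":0,"wy":0,"wz":0,"gripper":1},{"tx":5.4,"ty":5.7,"tz":1.4,"wx":0,"wy":0,"wz":0,"gripper":1},{"tx":5.6,"ty":5.7,"tz":1.4,"wx":0,"wy":0,"wz":0,"gripper":1}]'
python3 -m creep '[{"tx":0,"ty":0,"tz":0,"wx":0,"wy":0,"wz":0,"gripper":1},{"tx":0,"ty":0,"tz":0,"wx":0,"wy":0,"wz":0,"gripper":1},{"tx":0,"ty":0,"tz":0,"wx":0,"wy":0,"wz":0,"gripper":1},{"tx":0,"ty":0,"tz":0,"wx":0,"wy":0,"wz":0,"gripper":1},{"tx":0,"ty":0,"tz":0,"wx":0,"wy":0,"wz":0,"gripper":1},{"tx":0,"ty":0,"tz":0,"wx":0,"wy":0,"wz":0,"gripper":1},{"tx":0,"ty":0,"tz":0,"wx":0,"wy":0,"wz":0,"gripper":1},{"tx":0,"ty":0,"tz":0,"wx":0,"wy":0,"wz":0,"gripper":1}]'
python3 wt.py L9; python3 -c "
from h import *
go([543.5,196,99.2]); print(abs(get_obs()['dq']).max())
snap('wrist','w9.png'); snap('top','t9.png')
im=cv2.imread('pics/L9s.png'); cv2.imwrite('pics/s9z.png',cv2.resize(im[50:220,160:400],None,fx=3.3,fy=3.3,interpolation=cv2.INTER_CUBIC))"
```

```text
time: 16.4
tool_pos: [543.5, 194.8, 98.1]
tcp_rot: [-3.067, 1.568, -2.872]
contact_force: [-0.2, -0.2, -4.1]
grip_width: 36.4
time: 17.07
tool_pos: [544.0, 196.2, 99.3]
tcp_rot: [0.232, 1.571, 0.429]
contact_force: [-0.1, 0.3, -4.7]
grip_width: 36.3
F [ 0.17  0.16 -4.29] [0.48 0.37 0.37] tau [ 0.000e+00 -5.339e+01 -2.249e+01  7.000e-02  4.000e-02 -0.000e+00] M [-0.084  0.032  0.014]
t 17.72 pos [544.  196.2  99.2] q [0.21 0.56 1.54 0.   1.04 0.02] F [ 0.42  0.25 -3.52] grip 36.3
jaw now 11.3 -> 11.3 shift cm [0. 0. 0.] turn [-0.  0. -0.] axes world tx,ty,tz: [[0.0, 0.0, -1.0], [-0.2, 0.98, 0.0], [0.98, 0.2, 0.0]]
t 17.72 pos [544.  196.2  99.2] q [0.21 0.56 1.54 0.   1.04 0.02] F [ 0.42  0.25 -3.52] grip 36.3
jaw now 11.3 -> 11.3 shift cm [ 0.   -0.01 -0.05] turn [ 0.  0. -0.] axes world tx,ty,tz: [[0.0, 0.0, -1.0], [-0.2, 0.98, 0.0], [0.98, 0.2, 0.0]]
0.0009890415018645876
```

View pics/w9.png

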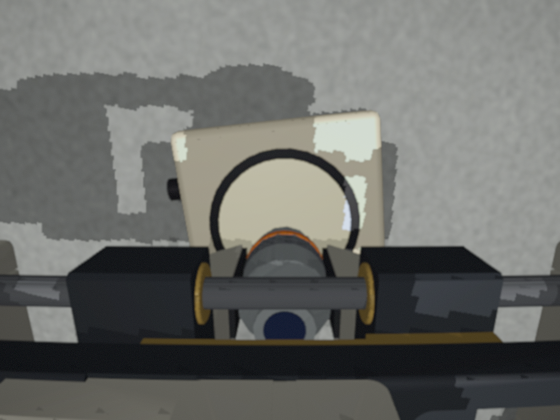

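View pics/s9z.png

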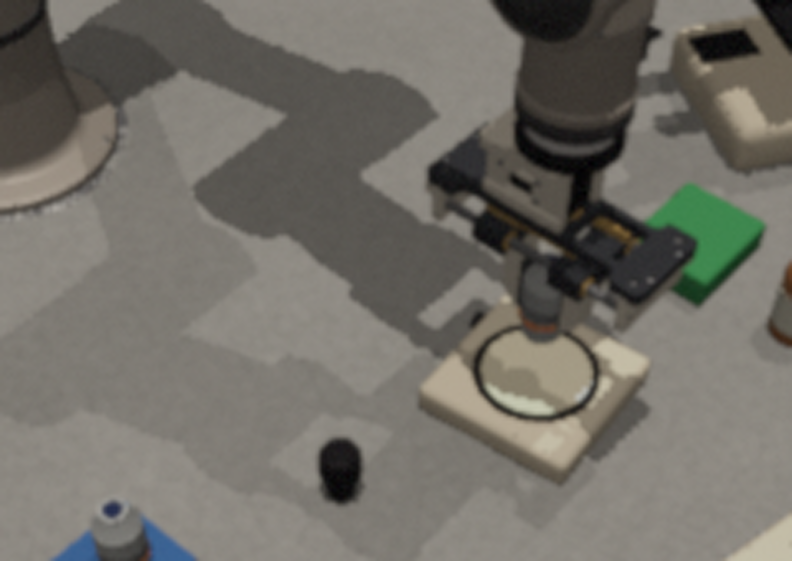

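View pics/t9.png

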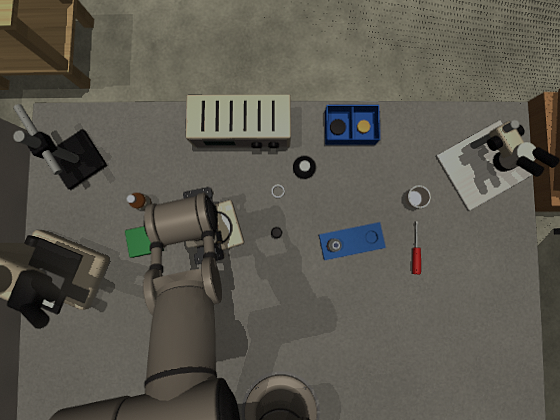

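Held at (544.0, 196.2), with the underside about 50 mm above the window and the arm still. In the top view the lighter objective is in its seat at (335,245) and the bystanders are unmoved. I'll hand it in.

```bash
python3 -c "
from plant import *
print(close_job())"
```

```text
the job is handed in; nothing more can be done
None
```

I weighed both objectives, put the lighter one back in its seat, and handed the job in with the heavier one held over the window. It took about 18 s of the 72 s allowed.

- **Weighing:** The objective nearer the light base read about 2.1 N (0.21 kg), so it is the empty shell. I put it back in its own seat, felt an 8 N reaction at the original height, and let go. The other read about 4.3 N (0.43 kg), so it is the complete one.
- **Presenting:** In the last check the tool was at (544.0, 196.2, 99.2) mm, which puts the objective's underside about 50 mm above the window. The arm was pointing straight down and still, and the only force was the objective's weight.
- **Bench:** In the last pictures the lighter objective stands upright in its seat and the other bench items look unmoved.

Two readings did not agree:
- **Grip width:** The gripper read about 36 mm on the heavier objective instead of 38 mm. The pictures showed a centred, upright grip with no slip, so I carried on.
- **Window centre:** The three cameras placed it up to 4 mm apart, so I used a point between their readings.

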